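# Set the photometer's selector and hold its filter cell pushed home

## Robot

A 6-joint arm with a two-finger parallel gripper is mounted at the origin on the work surface. World frame = base frame: x ahead of the robot, y to its left, z up, the work surface at z = 0. Lengths are in m, angles in rad, forces in N, time in s.
With the tool pointing down it reaches from about 0.4 to 0.825 m from the base axis. Payload 7 kg.
Tool frame: the origin (TCP) lies midway between the tips of the shut fingers; the grasp point (between the pads) lies 19 mm behind it; z points along the fingers, y is the direction in which the jaws open and shut (so a half turn about z gives the same grasp; the last joint's range is limited). The gripper opens to 85 mm and grips with 20 to 120 N. Pads are 22 mm wide; open, the fingers measure 114 mm over their backs; the gripper's body (76 mm by 85 mm) begins 54 mm behind the grasp point. The pads swing forward as they close: fully open they stand 13 mm farther back than shut.
Start: joints at [-0.903, 0.359, 0.012, 0, -1.224, -0.288], TCP at [0.25, -0.627, 0.231] pointing down, gripper open.
Joint ranges: [-3.07, 3.07], [-1.43, 2.12], [-1.02, 1.25], [-3.03, 1.67], [-3.05, -0], [-3.03, 3.03]. Speed limits (rad/s): [2.39, 2.39, 3.01, 3.14, 3.14, 3.14].

## Interface

Orientations are given as a unit quaternion [w, x, y, z].
In Python, from station import robot gives the robot as it stands. The module is installed in compiled form; this text tells all that it offers. Calls block until the motion is done:
- robot.goto(position, orientation): joint-space move of the TCP to a pose.
- robot.move_l(position, frame=None, v=0.15): straight line of the TCP; frame=None keeps the orientation; v is the mean speed in m/s.
- robot.move_j(angles): joint-space move.
- robot.set_gripper(opening): opening from 0.0 (shut) to 1.0 (fully open); the grip force is fixed at half the most; returns when the fingers have stopped.
- robot.dwell(seconds).
- robot.inverse_kinematics(position, orientation): joint angles nearest the present ones, or None.
- robot.observe(): the state.
- robot.read_camera(name): name is "scene" or "top"; returns a dict with "color" (384x512x3 uint8, red, green, blue), "fx", "fy", "cx", "cy" (pixels), "rvec" (rotation vector, rad) and "tvec" (3), from world to camera coordinates, as OpenCV has them. Camera axes: x right, y down, z forward; pixel columns grow to the right and rows downward; lengths in m; the calibration is good to about 2 mm. A picture is of the moment at which its call begins. There is no depth.
A pose or a line that the arm cannot do raises robot.MotionError and nothing moves.
- robot.job_done(): hands the job in, once; it reports no verdict.
Trained networks look in a picture, given as the dict that the camera call returned (one of the last four; its "shot" number tells which), for a name from the list of things; names that differ only in an ending like _2 or _b are one class to them, and where a whole thing is asked for, a point or a joint stands for the part that bears it (a point fixed in the world has none). Each returns a list of dicts, best first, with "conf" (0 to 1); they miss things now and then, are a little off and sometimes report something else, mostly with a low value. They report only what shows in the picture. A call takes as long as a camera call. They do not tell look-alikes from the thing itself.
- robot.look_for(picture, name): "pixel" ([column, row] in pixels, amid what is visible of it).
- robot.trace(picture, name): "pixels" (384x512 bool, what is visible of it) and "pixel" ([column, row] in pixels, amid what is visible of it).
The state is a dict: "t": time; "joint_pos": joint angles; "qd": joint speeds; "effort": joint torques, N m; "position": TCP position; "eef_rot": TCP orientation; "force": force on the tool from outside, world axes, zero at the start; "wrist_torque": the same for the moment, N m; "grip_width": opening from 0.0 (shut) to 1.0 (fully open).
Only numpy, scipy, OpenCV 4.12 (cv2) and the standard library are available. Lean on these libraries where they do the work, as an engineer would, in place of code of your own. Each camera call takes 0.05 s, during which the arm holds its last target.

## Task

On the grey photometer, first turn the pointer knob clockwise until it clicks in pointing at the ring mark (the other marks are plain dots). Then turn the knurled filter collar on its spigot until the keyways hidden inside it drop over the pins, push it down against the spring until it is fully home, and finish still gripping it and holding it down there, with the knob left on the ring mark. Do not disturb the other things on the bench.

Things in the scene. Friction and masses are not known exactly. Their poses are not given: they have to be found in the camera images.
- reader: The grey bench photometer, fixed: a box 230 x 330 mm (its x, y) whose flat deck is 60 mm above the bench. Origin: centre of its underside on the bench; z up; -x is its front. On the deck: the filter port at x 0, y -80 mm; the selector knob at x 0, y +80 mm; a low dark display block 50 x 100 mm, 16 mm high, centred at x +85 mm, y 0.
- selector (a joint): Angle of the selector knob, rad: grows clockwise seen from above. Five click positions at 0, 0.4, 0.8, 1.2 and 1.6, with stops just beyond the first and the last; a spring detent (about 0.05 N m to pass) draws the knob into the nearest one. It starts at 0 or 0.4; the ring mark is at 0.8, 1.2 or 1.6.
- selector_grip (a point): Point on the knob's vertical axis, 23 mm above the deck, at mid-height of its grip: a black upright bar 40 mm long, 13 mm thick, from 9 to 35 mm above the deck, standing on a disc 42 mm in diameter. The bar lies along the pointing direction.
- selector_nose (a point): Point on the knob's pointing direction, 33 mm from its axis and so directly over the circle of marks; it turns with the knob. The pointing end of the bar has a small nose at its foot and the white line on top is nearer that end.
- mark_ring: The ring mark, 9 mm across, raised 1.5 mm on the deck, 33 mm from the knob's axis; origin at its centre. The four other click positions have plain dots 4 mm across.
- collar: Loose knurled steel collar (filter cell, 0.12 to 0.19 kg): 55 mm in diameter (57 over the knurls), 32 mm high, closed on top by a glass window. Origin: centre of its underside; z up along its axis; x and y tell nothing about the keyways. At the start it rests unkeyed on the spigot's three pins, underside 25 mm above the deck. Three hidden keyways inside, 120 degrees apart, open at its underside.
- collar_top (a point): Centre of the collar's top, 32 mm above its underside. Turned 0.6 to 1.35 rad clockwise seen from above (or 0.74 to 1.49 rad the other way; how far is not known, it must be felt) the keyways meet the pins, with 0.15 to 0.25 rad of play either side, and the collar sinks freely 9 mm onto a spring seat. If it binds on a keyway's edge, turning it 0.1 rad either way frees it.
- port_axis (a point): Point where the vertical axis of the collar and its spigot meets the deck, 60 mm above the bench. The fixed spigot is 25 mm in diameter, 36 mm high, with 2 mm radial clearance in the collar; the directions of its pins are hidden by the collar. A black flange round its foot is 68 mm in diameter, 4 mm high.
- seat (a joint): How far the collar presses down the spring seat, m: 0 free (collar's underside 16 mm above the deck or higher), 0.005 fully home (underside 11 mm above the deck, against a solid stop). The spring pushes up with 3 N at 0 and 8 N at 0.005; let go, the collar springs back up.
- spare_cell: Bystander: a low aluminium ring, 30 mm in diameter, 8 mm high, loose on the deck near its front edge. Origin: centre of underside.
- reagent: Bystander: amber bottle, 60 mm in diameter, 105 mm high, to the right of the photometer. Origin: centre of underside.
- jar: Bystander: clear jar with white cap, 56 mm in diameter, 60 mm high, to the right of the photometer. Origin: centre of underside.
- beaker: Bystander: glass beaker, 66 mm in diameter, 80 mm high, to the left of the photometer. Origin: centre of underside.
- tip_box: Bystander: open white pipette-tip box, 120 x 85 x 55 mm, to the left of the photometer. Origin: centre of underside.
- marker: Bystander: marker pen, 135 mm long, 13 mm thick, lying in front of the photometer. Origin: underside, mid-length.
- timer: Bystander: flat white bench timer, 60 x 70 x 22 mm, behind the photometer. Origin: centre of underside.
There are look-alikes about, which are no part of the job. What is shaped like the collar but red is not meant.

How it is judged:
On the way, in this order (a step that is already met when the one before it is completed fails the run):
1. the knob points at the ring mark (horizontal distance between selector_nose and mark_ring below 0.004 m and z of collar in the frame of reader above 0.081 m), for 0.3 s.
2. the collar has dropped over the pins, upright on its spigot (z of collar in the frame of reader below 0.0775 m and angle between collar's own z axis and vertical below 0.12 rad and horizontal distance between collar and port_axis below 0.004 m and horizontal distance between selector_nose and mark_ring below 0.004 m), for 0.1 s.
At the end, for the whole second after the job is handed in: Knob points within 4 mm of the ring mark's centre (at the marks); collar gripped (finger contact over 4 N), still, upright within 0.12 rad, within 4 mm of the port axis, underside less than 13.3 mm above the deck (home: 11), spring seat pressed over 2.7 mm (horizontal distance between selector_nose and mark_ring below 0.004 m and z of collar in the frame of reader below 0.0733 m and value of joint seat above 0.0027 m and angle between collar's own z axis and vertical below 0.12 rad and horizontal distance between collar and port_axis below 0.004 m and contact force between the fingers and collar above 4 N and linear speed of collar below 0.02 m/s); the arm keeps its last pose, push and grip.
It fails at once if a bystander is moved more than 25 mm (distance of any of spare_cell, reagent, jar, beaker, tip_box, marker, timer from where it was at the start of the episode above 0.025 m).
It also fails if it takes over 64 s, if anything falls off the work surface, if the arm or the gripper's body presses on something with over 40 N, if the wrist force passes 120 N, or if a joint passes its speed limit or range.

## Working session

There is one attempt and no reset: what is moved stays moved. The work goes in short steps, each a Python script; the robot and the scene stay as the last script left them, time stands still between calls to the robot, and variables do not carry over. Pictures are saved under pics/ and viewed, and the job is handed in when it is done.

```bash
mkdir -p pics; ls
python3 - <<'E'
from station import robot
import cv2,numpy as np,pickle
o=robot.observe();print(o)
for n in ("scene","top"):
    p=robot.read_camera(n)
    cv2.imwrite(f"pics/{n}0.png",p["color"][:,:,::-1])
    print(n,{k:v for k,v in p.items() if k!="color"})
    for k in ["reader","selector","selector_grip","selector_nose","mark_ring","collar","collar_top","spare_cell"]:
        try: print(k,[(np.round(d["pixel"],1).tolist(),round(d["conf"],2)) for d in robot.look_for(p,k)])
        except Exception as e: print(k,e)
    pickle.dump(p,open(f"{n}0.pkl","wb"))
E
```

```text
pics
{'t': 0.0, 'joint_pos': array([-9.02901468e-01,  3.59374101e-01,  1.10535799e-02, -3.39318236e-04,
       -1.22405339e+00, -2.88092643e-01]), 'qd': array([-0.0001268 , -0.00100864, -0.00048047, -0.00016765,  0.00112209,
       -0.00034459]), 'effort': array([ 4.35552720e-04, -5.83311331e+01,  2.93410492e+01,  6.93678617e+00,
       -5.95603415e-03,  5.10397911e-07]), 'position': array([ 0.25004477, -0.62647531,  0.23037158]), 'eef_rot': array([-2.21205844e-04, -1.88704976e-01,  9.82033494e-01,  7.73761409e-04]), 'force': array([ 0.63785871,  0.32689534, -0.71522125]), 'wrist_torque': array([-0.01173461,  0.01346469, -0.03154539]), 'grip_width': 1.001049995088638}
scene {'fx': 373.16084475849476, 'fy': 373.16084475849476, 'cx': 249.7069703298911, 'cy': 189.39213721528316, 'rvec': array([ 2.07585924,  0.93596453, -0.46523966]), 'tvec': array([-0.40293987, -0.14835259,  1.25613999]), 'shot': 1}
reader [([210.4, 239.1], 0.81), ([238.7, 206.5], 0.5)]
selector [([239.3, 204.1], 0.72), ([244.4, 295.4], 0.6)]
selector_grip [([237.0, 206.2], 0.62)]
selector_nose [([238.9, 206.7], 0.58), ([168.1, 200.5], 0.31)]
mark_ring []
collar [([109.7, 220.6], 0.74), ([174.3, 222.5], 0.63)]
collar_top [([178.0, 223.8], 0.72), ([114.6, 220.6], 0.6)]
spare_cell [([191.2, 205.9], 0.59)]
top {'fx': 389.7391027237421, 'fy': 389.7391027237421, 'cx': 252.1892570805409, 'cy': 188.82172735952037, 'rvec': array([ 2.24142477, -1.95802606,  0.20577619]), 'tvec': array([-0.03236573,  0.55617475,  0.86172976]), 'shot': 2}
reader [([294.2, 206.7], 0.73)]
selector [([263.3, 192.1], 0.61)]
selector_grip [([263.4, 190.7], 0.72)]
selector_nose [([263.2, 191.4], 0.52)]
mark_ring []
collar [([349.5, 299.4], 0.95), ([333.1, 206.8], 0.84)]
collar_top [([353.1, 299.7], 0.95), ([332.2, 209.4], 0.78)]
spare_cell [([285.0, 233.3], 0.61)]
```

Run:
```python
import cv2
a=cv2.imread("pics/top0.png");b=cv2.imread("pics/scene0.png")
cv2.imwrite("pics/top0c.png",cv2.resize(a[130:270,210:390],None,fx=4.4,fy=4.2,interpolation=cv2.INTER_CUBIC))
cv2.imwrite("pics/scene0c.png",cv2.resize(b[150:300,90:290],None,fx=4,fy=4,interpolation=cv2.INTER_CUBIC))
```

```text
(no output)
```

View pics/top0.png

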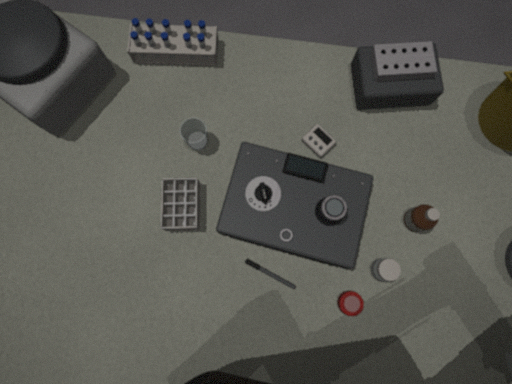

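View pics/scene0.png

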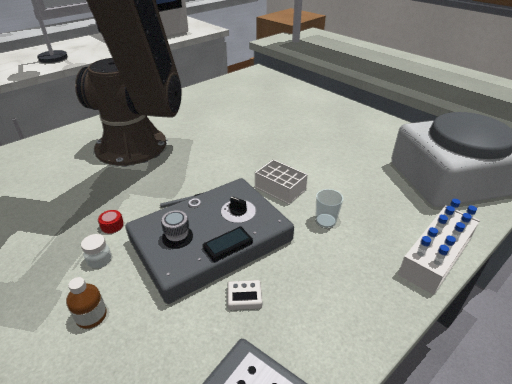

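```bash
sleep 0.1
```

```text
(no output)
```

View pics/top0c.png

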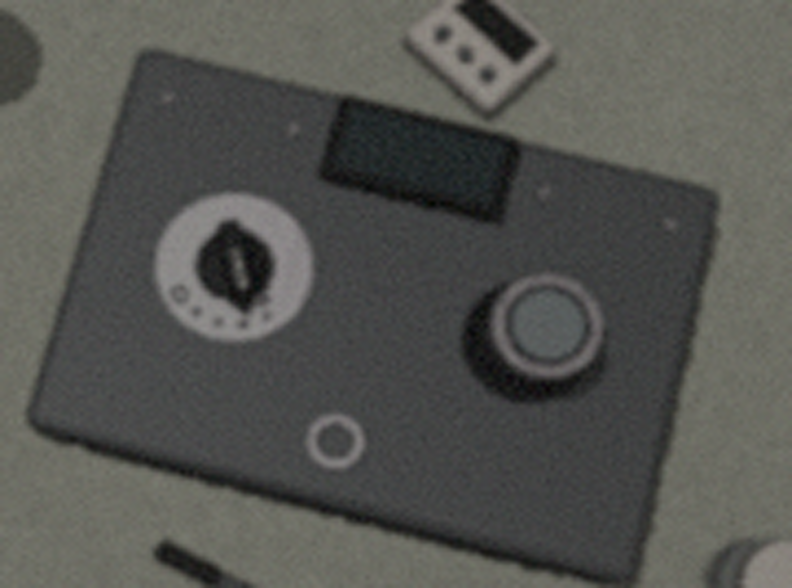

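View pics/scene0c.png

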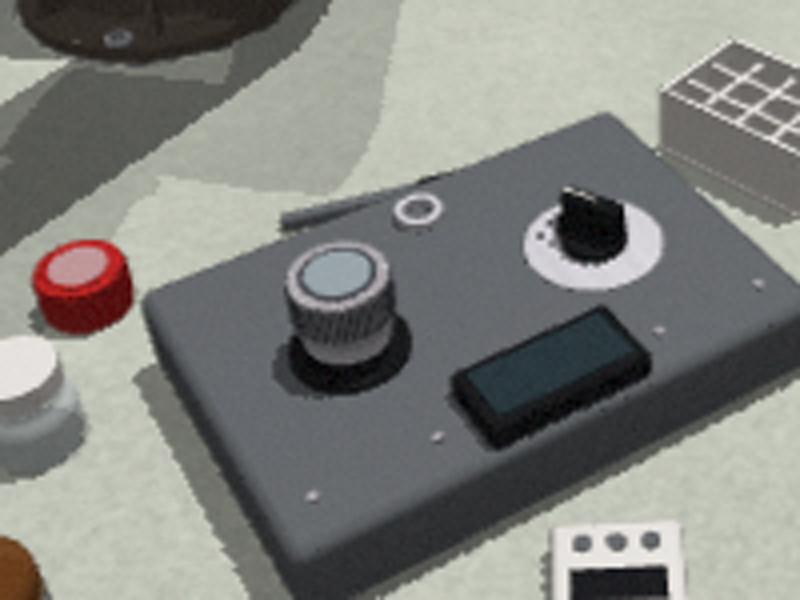

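The top view shows the reader with the ring mark at crop (180,294), the last clockwise mark (1.6). The knob points at the second dot, crop (243,324), which is 0.4. The grey collar is at full-image (333,207). The red one at (350,303) is the look-alike. Next I measure the poses.

```bash
cat > h.py <<'E'
import numpy as np,cv2
from scipy.optimize import least_squares
def ray(p,px,z):
    K=np.array([[p["fx"],0,p["cx"]],[0,p["fy"],p["cy"]],[0,0,1]]);R=cv2.Rodrigues(p["rvec"])[0]
    c=-R.T@p["tvec"];d=R.T@np.linalg.inv(K)@np.array([px[0],px[1],1.]);s=(z-c[2])/d[2];return c+s*d
def proj(p,X):
    K=np.array([[p["fx"],0,p["cx"]],[0,p["fy"],p["cy"]],[0,0,1]])
    return cv2.projectPoints(np.atleast_2d(np.array(X,float)),p["rvec"],p["tvec"],K,None)[0][:,0]
E
python3 - <<'E'
from h import *
import pickle
T=pickle.load(open("top0.pkl","rb"));S=pickle.load(open("scene0.pkl","rb"))
def big(P,roi,th,hole=True):
    x0,y0,x1,y1=roi;s=8
    g=cv2.cvtColor(P["color"],cv2.COLOR_RGB2GRAY)[y0:y1,x0:x1]
    g=cv2.resize(g,None,fx=s,fy=s,interpolation=cv2.INTER_CUBIC)
    m=(g>th).astype(np.uint8)
    cs=cv2.findContours(m,cv2.RETR_EXTERNAL,cv2.CHAIN_APPROX_NONE)[0]
    c=max(cs,key=cv2.contourArea);h=cv2.convexHull(c);e=cv2.fitEllipse(h)
    return (np.array(e[0])+.5)/s-.5+[x0,y0],np.array(e[1])/s,e[2]
for th in (90,100,110):
    d=big(T,(240,168,288,218),th);print("T dial",d,ray(T,d[0],.061))
    c=big(T,(318,190,352,226),th);print("T coll",c,ray(T,c[0],.117))
for th in (130,150):
    d=big(S,(215,190,262,226),th);print("S dial",d,ray(S,d[0],.061))
tc=[(145,52),(717,190),(640,582),(33,425)]
W=[ray(T,(210+(x+.5)/4.4-.5,130+(y+.5)/4.2-.5),.06) for x,y in tc]
for w in W: print(w)
for i in range(4): print(np.linalg.norm(W[i]-W[(i+1)%4]),np.arctan2(*(W[(i+1)%4]-W[i])[[1,0]]))
print("mean",np.mean(W,0))
for n,q in (("S collar top",(339,275)),): print(n,ray(S,(90+(q[0]+.5)/4-.5,150+(q[1]+.5)/4-.5),.117))
for q in [(265,315),(243,324),(219,322),(196,313),(180,294),(235,265)]: print(ray(T,(210+(q[0]+.5)/4.4-.5,130+(q[1]+.5)/4.2-.5),.06))
E
```

```text
T dial (array([262.62293243, 193.18771172]), array([35.921875  , 36.59505463]), 95.44137573242188) [0.54787095 0.01688345 0.061     ]
T coll (array([334.05276871, 206.98389053]), array([23.65684509, 24.52976418]), 114.84122467041016) [ 0.52695913 -0.14185035  0.117     ]
T dial (array([262.63397598, 193.19335175]), array([35.29857635, 35.94788361]), 97.83029174804688) [0.54786103 0.016856   0.061     ]
T coll (array([339.92906189, 213.76175308]), array([ 5.79393768, 12.07702351]), 49.918212890625) [ 0.51377956 -0.15589351  0.117     ]
T dial (array([262.63553619, 193.17867851]), array([34.67063522, 35.36463928]), 100.41059112548828) [0.5478964 0.0168569 0.061    ]
T coll (array([326.04195976, 214.5886898 ]), array([0.6478045 , 2.03569007]), 137.5272979736328) [ 0.50790703 -0.12609438  0.117     ]
S dial (array([237.9847393 , 210.52163506]), array([23.64767265, 35.60306931]), 88.29963684082031) [0.55148529 0.01532446 0.061     ]
S dial (array([237.95639229, 210.52437973]), array([23.08005524, 35.04273605]), 88.18360137939453) [0.55144752 0.01526711 0.061     ]
[0.6668387  0.08124998 0.06      ]
[ 0.62719805 -0.23619295  0.06      ]
[ 0.40471745 -0.21236346  0.06      ]
[0.44627402 0.1094254  0.06      ]
0.31990841260897174 -1.6950281320806042
0.22375312869221356 3.0348912981911362
0.3244611229168795 1.4423647976734937
0.22235699050988114 -0.12705410319610008
mean [ 0.53625705 -0.06447026  0.06      ]
S collar top [ 0.53060297 -0.1418202   0.117     ]
[ 0.52331241 -0.00334697  0.06      ]
[0.51671244 0.00758644 0.06      ]
[0.51611812 0.02035283 0.06      ]
[0.51950714 0.03312634 0.06      ]
[0.52901724 0.04300585 0.06      ]
[0.54932708 0.01609829 0.06      ]
```

```bash
cat >> h.py <<'E'
from scipy.spatial.transform import Rotation
def q(phi):
    c,s=np.cos(phi),np.sin(phi)
    R=np.array([[-s,c,0],[c,s,0],[0,0,-1.]])
    x=Rotation.from_matrix(R).as_quat();return np.array([x[3],x[0],x[1],x[2]])
KN=np.array([.5495,.0163]);CO=np.array([.5288,-.1420]);YAW=-.127
def point(s): return np.pi+YAW+(.8-s)
E
python3 - <<'E'
from h import *
from station import robot
for s in (.4,1.6,1.7):
  for k in (0,1,-1):
    f=point(s)+np.pi/2+k*np.pi; r=robot.inverse_kinematics([*KN,.0725],q(f)); print(s,k,round(f,2),None if r is None else np.round(r,2))
for f in np.arange(-3.,3.3,.5):
    r=robot.inverse_kinematics([*CO,.078],q(f)); print(round(f,2),None if r is None else np.round(r,2))
E
```

```text
0.4 0 4.99 [ 0.39  0.31 -0.47  0.   -0.79  1.46]
0.4 1 8.13 [ 0.39  0.31 -0.47  0.   -0.79 -1.68]
0.4 -1 1.84 [ 0.39  0.31 -0.47  0.   -0.79 -1.68]
1.6 0 3.79 [ 0.39  0.31 -0.47  0.   -0.79  0.26]
1.6 1 6.93 [ 0.39  0.31 -0.47  0.   -0.79 -2.88]
1.6 -1 0.64 [ 0.39  0.31 -0.47  0.   -0.79 -2.88]
1.7 0 3.69 [ 0.39  0.31 -0.47  0.   -0.79  0.16]
1.7 1 6.83 [ 0.39  0.31 -0.47  0.   -0.79 -2.98]
1.7 -1 0.54 [ 0.39  0.31 -0.47  0.   -0.79 -2.98]
-3.0 [ 0.1   0.3  -0.46  0.   -0.8   0.05]
-2.5 [ 0.1   0.3  -0.46  0.   -0.8   0.55]
-2.0 [ 0.1   0.3  -0.46  0.   -0.8   1.05]
-1.5 [ 0.1   0.3  -0.46  0.   -0.8   1.55]
-1.0 [ 0.1   0.3  -0.46  0.   -0.8   2.05]
-0.5 [ 0.1   0.3  -0.46  0.   -0.8   2.55]
0.0 None
0.5 [ 0.1   0.3  -0.46  0.   -0.8  -2.74]
1.0 [ 0.1   0.3  -0.46  0.   -0.8  -2.24]
1.5 [ 0.1   0.3  -0.46  0.   -0.8  -1.74]
2.0 [ 0.1   0.3  -0.46  0.   -0.8  -1.24]
2.5 [ 0.1   0.3  -0.46  0.   -0.8  -0.74]
3.0 [ 0.1   0.3  -0.46  0.   -0.8  -0.24]
```

Run:
```python
from h import *
from station import robot
f=point(.4)+np.pi/2
robot.goto([*KN,.18],q(f)); 
robot.set_gripper(.6)
robot.move_l([*KN,.11],v=.15)
p=robot.read_camera("top");cv2.imwrite("pics/top1.png",cv2.resize(p["color"][130:270,210:390,::-1],None,fx=4.4,fy=4.2,interpolation=cv2.INTER_CUBIC))
p=robot.read_camera("scene");cv2.imwrite("pics/scene1.png",cv2.resize(p["color"][130:280,150:350,::-1],None,fx=4,fy=4,interpolation=cv2.INTER_CUBIC))
o=robot.observe();print(o["t"],o["position"],o["force"],o["grip_width"])
```

```text
4.575 [0.55039655 0.01656036 0.11121156] [0.71737045 0.39738416 0.84641354] 0.5981493423870148
```

View pics/top1.png

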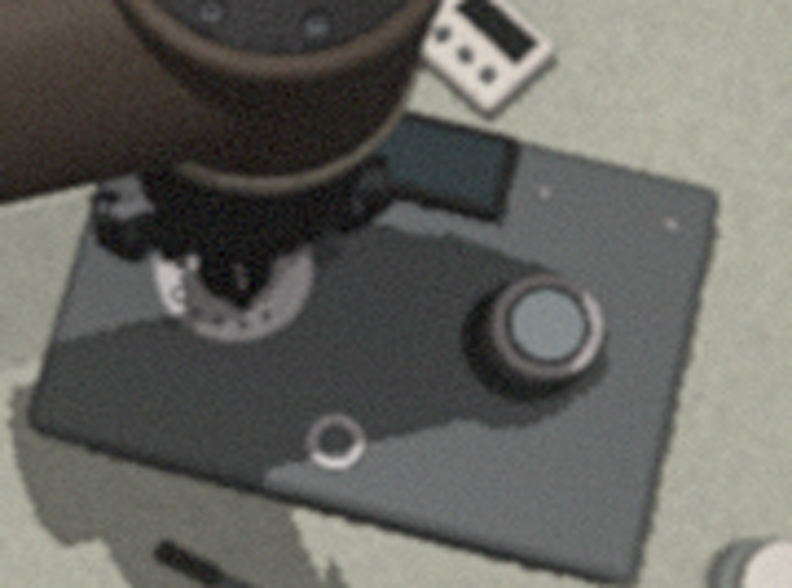

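View pics/scene1.png

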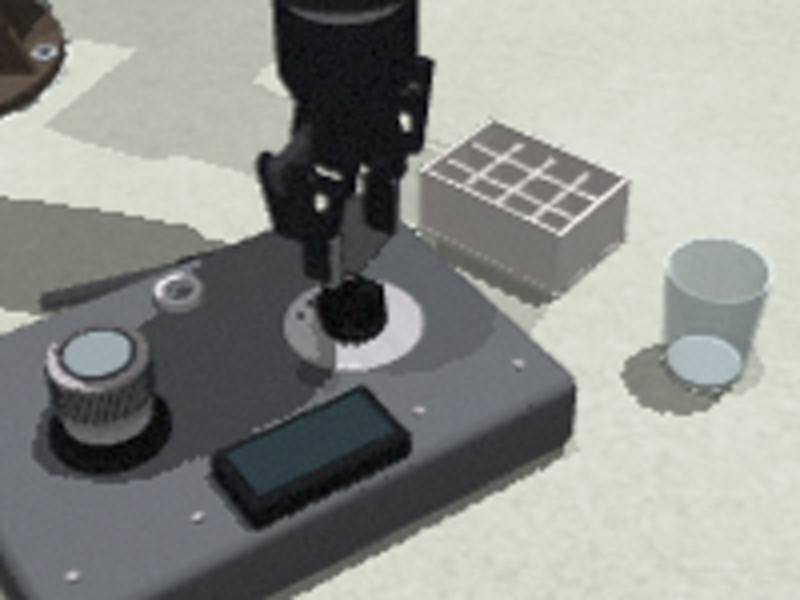

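The fingers straddle the black bar: in the scene crop they are at about (320,260) and (385,210), with the knob at (350,310). I'll descend and grip.

Run:
```python
from h import *
from station import robot
def st(l):
    o=robot.observe();print(l,round(o["t"],2),np.round(o["position"],4),np.round(o["force"],1),np.round(o["wrist_torque"],2),round(o["grip_width"],3),round(o["joint_pos"][5],3))
st("pre")
robot.move_l([*KN,.0735],v=.08); st("down")
robot.set_gripper(0.); st("grip")
for s in (.8,1.2,1.6,):
    robot.goto([*KN,.0735],q(point(s)+np.pi/2)); st(s)
robot.dwell(.3); st("dw")
p=robot.read_camera("top");cv2.imwrite("pics/top2.png",cv2.resize(p["color"][130:270,210:390,::-1],None,fx=4.4,fy=4.2,interpolation=cv2.INTER_CUBIC))
```

```text
pre 4.58 [0.5504 0.0166 0.1112] [0.7 0.4 0.8] [ 0.   -0.02  0.01] 0.598 1.458
down 5.18 [0.5497 0.0163 0.0736] [-0.1  0.5 -0.2] [-0.03 -0.03 -0.04] 0.602 1.458
grip 5.62 [0.5498 0.0161 0.0741] [-1.7 -1.2  6.2] [-0.59  0.44 -0.03] 0.135 1.458
0.8 6.08 [0.5498 0.0157 0.0741] [ 0.4 -3.7  4.3] [-1.6  -0.03 -0.05] 0.135 1.057
1.2 6.55 [0.5497 0.0152 0.0741] [ 0.4 -6.1  6.1] [-2.57 -0.02 -0.08] 0.136 0.657
1.6 7.02 [0.5493 0.0149 0.0741] [-0.8 -9.3  6.7] [-3.19  0.22 -0.07] 0.136 0.257
dw 7.32 [0.5494 0.0149 0.0741] [-0.4 -8.   6.4] [-3.18  0.18 -0.01] 0.141 0.258
```

View pics/top2.png

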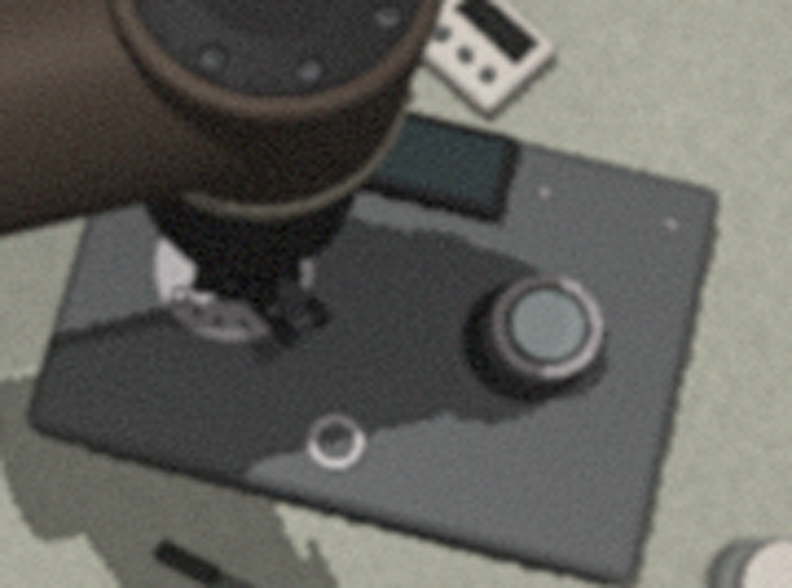

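The knob has turned with the gripper. I'll release it, rise, and check from above, on the way to the collar.

Run:
```python
from h import *
from station import robot
robot.set_gripper(.5)
robot.move_l([KN[0],KN[1]-.0015,.17],v=.2)
robot.goto([.45,-.20,.22],q(2.7))
o=robot.observe();print(o["t"],o["joint_pos"],o["force"])
p=robot.read_camera("top");cv2.imwrite("pics/top3.png",cv2.resize(p["color"][130:270,210:390,::-1],None,fx=4.4,fy=4.2,interpolation=cv2.INTER_CUBIC))
p=robot.read_camera("scene");cv2.imwrite("pics/scene3.png",cv2.resize(p["color"][150:300,90:290,::-1],None,fx=4,fy=4,interpolation=cv2.INTER_CUBIC))
```

```text
9.3583 [-1.75362574e-02  6.46580691e-02 -3.96983639e-01 -2.05363376e-04
 -1.11012134e+00 -4.22092102e-01] [-0.08604702 -0.64133901  0.08975867]
```

View pics/top3.png

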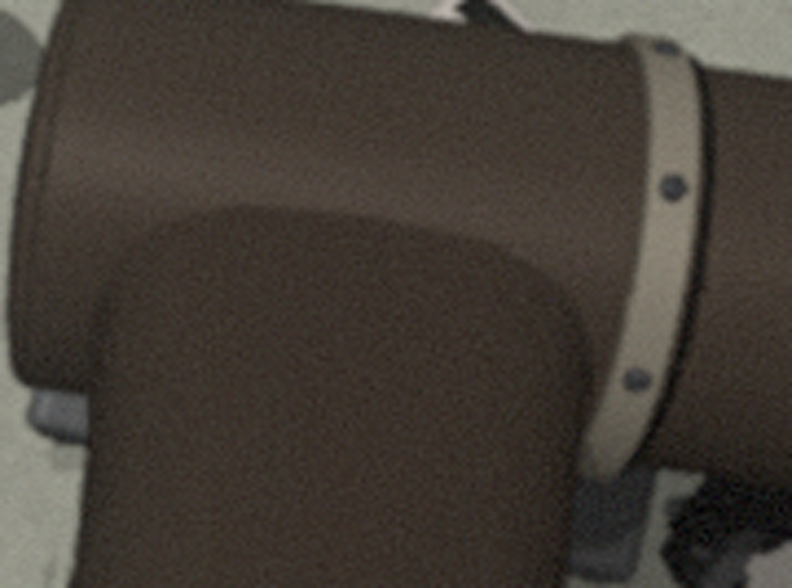

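View pics/scene3.png

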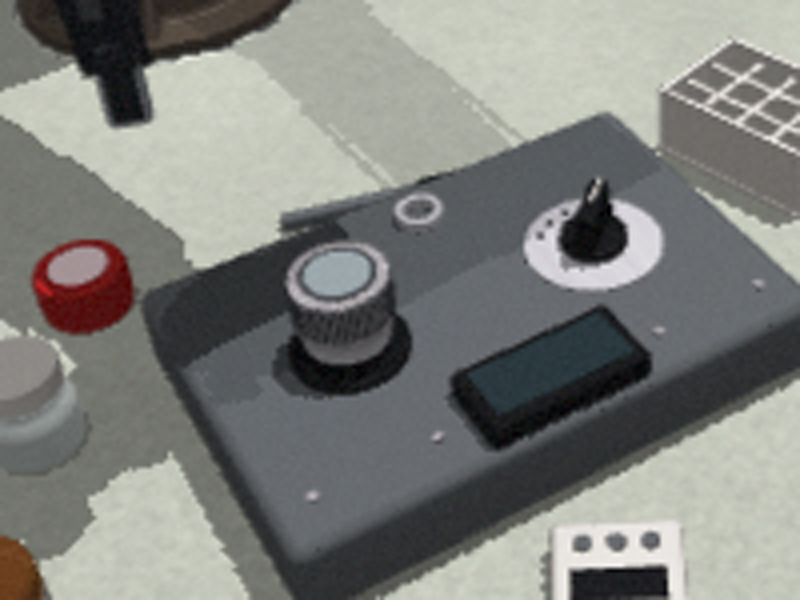

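In the scene crop the bar has turned and its line now points away towards the hidden ring. The three dots at (539,236), (545,223) and (565,214) are clear of it. I'll check from the top camera while over the collar, then grip.

Run:
```python
from h import *
from station import robot
def st(l):
    o=robot.observe();print(l,round(o["t"],2),np.round(o["position"],4),np.round(o["force"],1),np.round(o["wrist_torque"],2),round(o["grip_width"],3),round(o["joint_pos"][5],3))
C=[.529,-.143]
robot.set_gripper(1.)
robot.goto([*C,.16],q(3.0));st("above")
p=robot.read_camera("top");cv2.imwrite("pics/top4.png",cv2.resize(p["color"][130:270,210:390,::-1],None,fx=4.4,fy=4.2,interpolation=cv2.INTER_CUBIC))
p=robot.read_camera("scene");cv2.imwrite("pics/scene4.png",cv2.resize(p["color"][150:300,90:290,::-1],None,fx=4,fy=4,interpolation=cv2.INTER_CUBIC))
```

```text
above 10.49 [ 0.529  -0.1426  0.1591] [ 0.2  0.3 -0.1] [-0.03  0.   -0.01] 0.997 -0.235
```

View pics/top4.png

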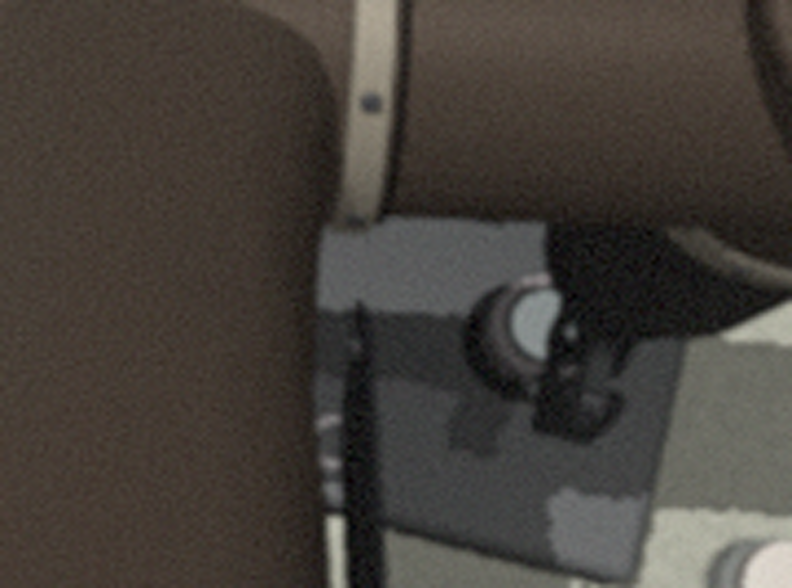

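View pics/scene4.png

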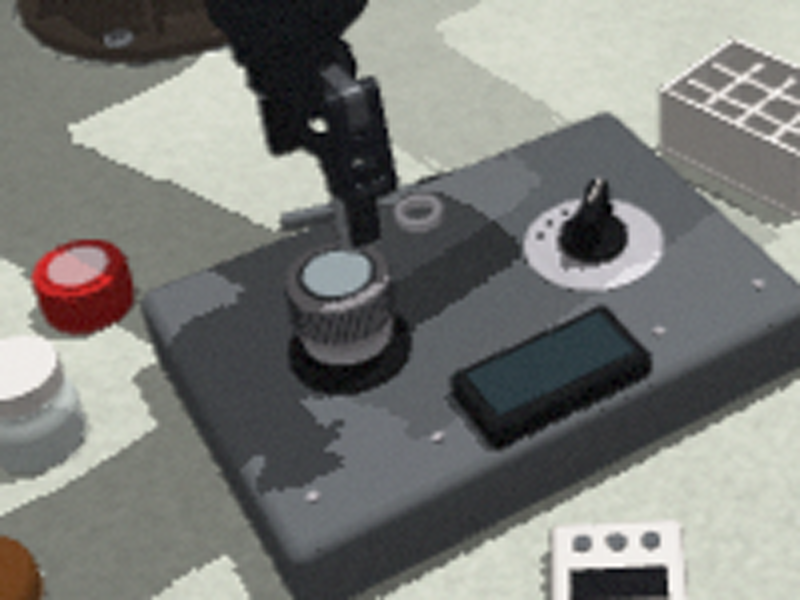

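Run:
```python
from h import *
import pickle
T=pickle.load(open("top0.pkl","rb"));S=pickle.load(open("scene0.pkl","rb"))
C=np.array([.529,-.143,.172]);y=np.array([np.cos(3.),np.sin(3.),0])*.05
for X in (C,C+y,C-y,[.529,-.143,.117]):
    print((proj(T,X)[0]-[210,130])*[4.4,4.2],(proj(S,X)[0]-[90,150])*4)
# nose/ring projections
d=point(1.6);k=np.array([.5494,.0149,.095])
for X in (k,k+[.02*np.cos(d),.02*np.sin(d),0],k-[.02*np.cos(d),.02*np.sin(d),0],[k[0]+.033*np.cos(d),k[1]+.033*np.sin(d),.0615]): print((proj(S,X)[0]-[90,150])*4)
```

```text
[572.90018817 301.19691667] [319.61682662 193.26376301]
[548.14920067 399.53775976] [281.56514562 143.5909424 ]
[597.03791974 205.29266748] [361.12417709 247.44762873]
[548.51155121 319.78933601] [333.9835771  272.97674325]
[587.57047577 197.19196828]
[595.31585436 176.3150157 ]
[579.54885551 218.81350478]
[601.46997437 205.58184438]
```

The projections match: the near finger tip is predicted at (361,247) and seen at (360,240), and the knob bar's far end is predicted at (595,176) and seen at (598,180). Now I'll descend and grip.

```bash
cat >> h.py <<'E'
from station import robot
def st(l):
    o=robot.observe();print(l,round(o["t"],2),np.round(o["position"],4),np.round(o["force"],1),np.round(o["wrist_torque"],2),round(o["grip_width"],3),round(o["joint_pos"][5],3));return o
def snap(n):
    p=robot.read_camera("top");a=cv2.resize(p["color"][130:270,210:390,::-1],(400,300),interpolation=cv2.INTER_CUBIC)
    p=robot.read_camera("scene");b=cv2.resize(p["color"][150:300,90:290,::-1],(400,300),interpolation=cv2.INTER_CUBIC)
    cv2.imwrite(f"pics/{n}.png",np.hstack([a,b]))
E
python3 - <<'E'
from h import *
C=[.529,-.143]
robot.move_l([*C,.079],v=.08);st("down")
robot.set_gripper(0.);st("grip")
robot.dwell(.2);st("g2")
snap("s5")
E
```

```text
down 11.76 [ 0.5294 -0.143   0.0795] [ 0.1 -0.2  0.2] [-0.04  0.03  0.03] 1.002 -0.235
grip 12.16 [ 0.5294 -0.1431  0.0797] [-0.7  1.1  5.3] [0.12 0.43 0.  ] 0.633 -0.235
g2 12.36 [ 0.5294 -0.1431  0.0797] [-1.8 -0.   5.3] [ 0.11  0.44 -0.07] 0.634 -0.235
```

View pics/s5.png

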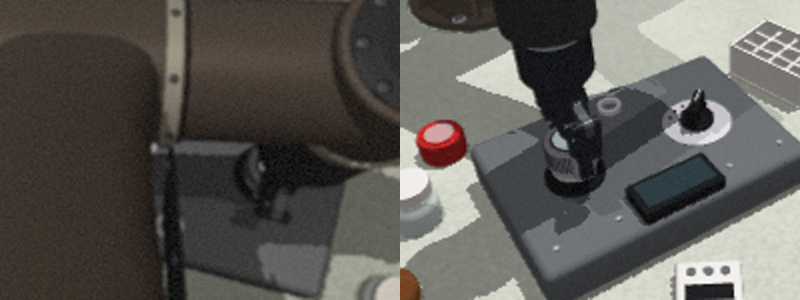

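The collar is held between both pads, and the knob is unchanged. Now I turn clockwise in steps, pressing lightly after each.

Run:
```python
from h import *
C=[.5292,-.143]
for a in (.55,.75,.9,1.05,1.2,1.35,1.5):
    robot.goto([*C,.079],q(3.0-a));st(a)
    robot.move_l([*C,.077],v=.02); robot.dwell(.1);o=st("  probe")
    if o["force"][2]<8 and o["position"][2]<.0781:
        print("dropping");break
    robot.move_l([*C,.079],v=.03)
```

```text
0.55 13.05 [ 0.5294 -0.1433  0.0798] [-2.2  0.1  7. ] [-0.25  0.74 -0.06] 0.636 -0.785
  probe 13.4 [ 0.5295 -0.1433  0.0794] [-6.7  2.  22.4] [ 0.75  2.75 -0.1 ] 0.637 -0.785
0.75 13.96 [ 0.5293 -0.1431  0.0795] [-2.7  1.6  8.4] [ 0.36  0.97 -0.17] 0.632 -0.986
  probe 14.31 [ 0.5295 -0.1431  0.0789] [-7.4  3.9 22. ] [ 1.28  2.76 -0.25] 0.634 -0.985
0.9 14.82 [ 0.5289 -0.143   0.0784] [-0.4  0.4  0.1] [ 0.01  0.18 -0.  ] 0.634 -1.132
  probe 15.18 [ 0.5285 -0.143   0.0762] [-0.2 -0.6 -3.5] [-0.31  0.33 -0.14] 0.635 -1.134
dropping
```

Run:
```python
from h import *
C=[.5292,-.143]
robot.goto([*C,.0765],q(2.0));st("rot")
for z in (.074,.071,.069,.067,.066,.065,.064,.063,.062,.061):
    robot.move_l([*C,z],v=.03); o=st(z)
    if o["force"][2]>16: break
robot.dwell(.3);st("end");snap("s6")
```

```text
rot 15.43 [ 0.5293 -0.143   0.0764] [-0.2 -0.1 -1.6] [-0.06  0.06 -0.03] 0.635 -1.232
0.074 15.68 [ 0.5292 -0.143   0.0739] [-0.4 -0.7 -1.8] [-0.06  0.    0.01] 0.635 -1.234
0.071 15.93 [ 0.5294 -0.143   0.0711] [-1.1  0.2  0.6] [0.05 0.25 0.05] 0.631 -1.235
0.069 16.18 [ 0.5294 -0.143   0.0692] [-1.5  0.1  2.7] [ 0.06  0.3  -0.05] 0.631 -1.235
0.067 16.43 [ 0.5294 -0.143   0.0672] [-1.1  0.5  4. ] [ 0.16  0.49 -0.02] 0.635 -1.235
0.066 16.68 [ 0.5294 -0.143   0.0663] [-1.5  0.   5.8] [0.16 0.53 0.03] 0.637 -1.235
0.065 16.93 [ 0.5295 -0.143   0.066 ] [-3.6  3.1 12.2] [0.61 1.44 0.01] 0.635 -1.235
0.064 17.18 [ 0.5295 -0.143   0.0659] [-6.9  4.  21.9] [ 1.18  2.59 -0.04] 0.633 -1.235
end 17.48 [ 0.5295 -0.143   0.0659] [-6.6  3.5 20.8] [1.22 2.62 0.01] 0.638 -1.235
```

View pics/s6.png

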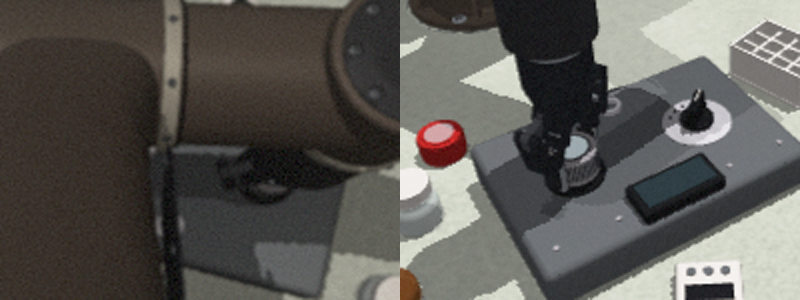

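The forces match: the collar fell freely, then the spring began at z≈0.0705, then a hard stop at z≈0.066. One last zoom on the knob before handing in.

Run:
```python
from h import *
p=robot.read_camera("scene")
x0,y0=210,180
im=cv2.resize(p["color"][180:230,210:270,::-1],None,fx=12,fy=12,interpolation=cv2.INTER_CUBIC)
k=np.array([.5494,.0149,.095])
for s,c in ((1.2,(255,0,0)),(1.6,(0,255,0))):
    d=point(s);u=np.array([np.cos(d),np.sin(d),0])*.02
    for X in (k+u,k-u,[k[0]+1.65*u[0],k[1]+1.65*u[1],.0615]):
        w=(proj(p,X)[0]-[x0,y0]+.5)*12;cv2.circle(im,tuple(int(v) for v in w),5,c,2)
cv2.imwrite("pics/kn7.png",im);st("x")
```

```text
x 17.62 [ 0.5295 -0.1431  0.0659] [-7.2  3.2 20.5] [1.13 2.6  0.02] 0.636 -1.235
```

View pics/kn7.png

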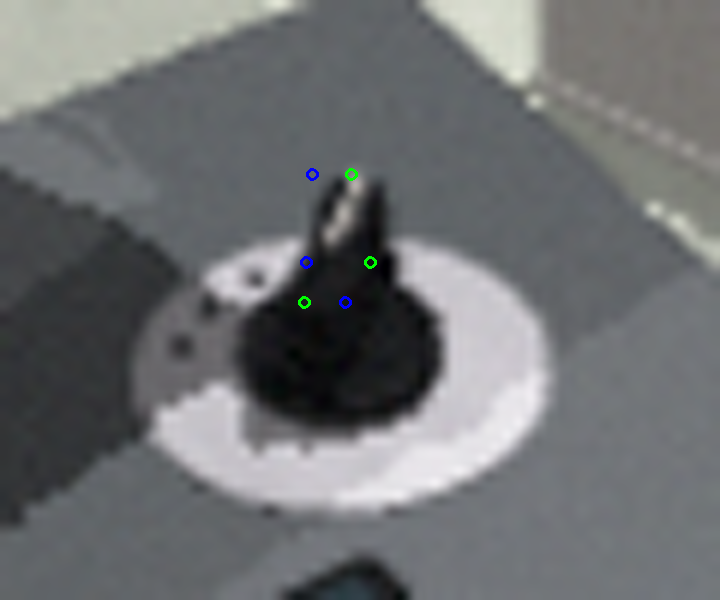

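Run:
```python
from h import *
robot.job_done();st("done")
```

```text
the job is handed in; nothing more can be done
the job is handed in; nothing more can be done
```

I turned the knob to the ring mark, keyed the collar over the pins, and handed the job in with the collar still gripped and pressed fully home. It took about 17.6 s of the 64 s, and no verdict was reported.

- **Knob:** I turned it clockwise 1.2 rad, from 0.4 to the ring mark at 1.6, the last click position. In the final zoom the bar's direction matches the projection for 1.6 and not for 1.2. The bar hides the ring mark from the scene camera and the arm blocks the top camera, so I never saw nose and mark together.
- **Collar:** It went free between 0.75 and 0.9 rad of clockwise turn, and I turned on to 1.0 rad before pushing. It fell freely, met the spring at tool height about 0.0705 m, and hit a hard stop at about 0.066 m.
- **Hold at hand-in:** The total travel was about 13.6 mm against 14 mm nominal. The push-down force was about 20 N, with a side force of about 8 N.
- **Bystanders:** Those visible in the last pictures looked undisturbed. I did not measure their positions again.
- **Position estimate:** The camera fix on the knob was about 1.4 mm off in y. I saw that from the force when gripping it and shifted the collar target by 1 mm.

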